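# Lay the wax block down and clamp it with the torque-limiting knob

## Task

The blue wax block stands on end between the open jaws of the carving vise: tip it over along the jaws, away from you, so that it lies flat on the bed. Then turn the orange knob clockwise to close the jaw on it, until the knob's slip clutch gives way by at least one line of the silver collar (30 degrees), and stop before it has slipped a quarter turn. Let go and leave the block clamped; leave the talc jar, the green wax and the tape roll where they are.

Things in the scene. Friction and masses are not known exactly. Their poses are not given: they have to be found in the camera images.
- vise: Grey carving vise, screwed to the bench; place and yaw vary. Origin on the bench top, mid-length; x across the jaws (world yaw -0.75 to -1.45, so mostly to the robot's right), y along the jaws, mostly ahead. Base plate x -100 to +70, y +-105 mm, 16 mm thick, its top is the bed. Fixed jaw face at x +45. Both jaws 170 mm long (y +-85), top 40 mm above the bench, 58 to 64 mm apart at the start.
- vise_jaw: The moving jaw, on the side of the knob's gear head (56 mm high, 70 mm wide), silver with a black rubber face on stiff springs (10 N per mm, at most 4 mm), 170 mm long, 24 mm high. Origin: middle of its rubber face, at bed height; axes as the vise. It moves along +x, towards the fixed jaw, 6 mm for each radian that the spindle turns.
- bed (a point): Point on the vise's bed (16 mm above the bench), 32 mm in front of the fixed jaw's face, in the middle of the jaws' length; axes as the vise.
- knob_grip (a point): Middle of the knob's orange bar, on the knob axis. z: the axis, outward, 30 degrees from vertical, leaning to the vise's -x (robot's left); x: along the bar. Bar 48 long, 14 thick (along y), 32 mm high: top 13 mm above this point; 19 mm below it a black disc (49 mm wide), then the silver collar (64 mm wide) with 12 lines. Grip it across its thickness. Clockwise (negative about z) closes the jaw.
- spindle (a joint): Turn of the silver collar with the knob (rad, resists with 0.08 N m; stays where left, but once tight eases back up to 0.25 when let go, which is fine), grows as the jaw closes; 0 is fully open. Starts at 0 to 0.95; with the block between the jaws the jaw touches it near 2.3 and the spindle stops near 2.7: 1.7 to 2.7 rad from the start, more than one grasp.
- clutch (a joint): Slip of the orange knob against the silver collar (rad): 0 at the start, the knob's white line at the collar's red line. Stays 0 until the jaw is tight; then the clutch gives way at a steady 0.22 N m, without ripple, and this grows as the knob turns on while the collar stands still. One collar line is 0.52 rad.
- wax_block: Hard blue wax block, 50 x 75 x 28 mm, 0.11 kg. Origin: centre of one 50 x 75 face; x along the 50, y along the 75, z into the block. At the start it stands on end on the bed, y up, 50 mm across the jaws and 28 mm along them, 5 to 50 mm nearer the robot than the middle of the jaws. Pushed near its top along the jaws it topples. Lying flat its top is 4 mm above the jaws.
- block_center (a point): Centre of the blue wax block; axes as the block.
- talc_jar: Bystander: white jar with blue lid, 39 mm diameter, 62 mm high; origin under its centre.
- green_wax: Bystander: green wax block 42 x 55 x 24 mm; origin under its centre.
- tape_roll: Bystander: roll of tan tape, 73 mm diameter, 18 mm high, lying flat; origin under its centre.
Not all that is in view belongs to the job. What is shaped like the wax_block but red is not meant.

How it is judged:
By the outcome, as a careful person would: the job done as asked, in the order asked, and still so for the second after the job is handed in, with the robot touching nothing.
It also fails if it takes over 72 s, if anything falls off the work surface, if the arm or the gripper's body presses on something with over 40 N, if the wrist force passes 120 N, or if a joint passes its speed limit or range.

## Robot

A 7-joint arm with a two-finger parallel gripper is mounted at the origin on a cart in front of the work surface, level with it; the furniture and walls round the work are solid. World frame = base frame: x ahead of the robot, y to its left, z up, the work surface at z = 0. Lengths are in m, angles in rad, forces in N, time in s.
With the tool pointing down it reaches from about 0.4 to 0.9 m from the base axis. Payload 5.5 kg.
Tool frame: the origin (TCP) lies at the very end of the fingers, on their centre line; the grasp point (between the pads) lies 19 mm behind it; z points along the fingers, y is the direction in which the jaws open and shut (so a half turn about z gives the same grasp; the last joint's range is limited). The gripper opens to 85 mm and grips with 20 to 120 N. Pads are 22 mm wide; open, the fingers measure 114 mm over their backs; the gripper's body (76 mm by 85 mm) begins 54 mm behind the grasp point. The pads swing forward as they close: fully open they stand 13 mm farther back than shut.
Start: joints at [-0.889, 0.501, -0.427, 1.55, 0.221, 1.138, -0.21], TCP at [0.264, 0.594, 0.231] pointing down, gripper open.
Joint ranges: [-2.88, 2.88], [-0.31, 2.03], [-1.54, 1.56], [0.2, 2.42], [-1.41, 4.55], [0.19, 2.02], [-2.57, 2.57]. Speed limits (rad/s): [2.57, 2.57, 3.14, 3.14, 3.14, 3.14, 3.14].

## Interface

Orientations are given as a 3x3 rotation matrix whose columns are the frame's x, y, z axes.
In Python, from rig import robot gives the robot as it stands.
- The arm moves only by the tool servo_tool, never from a script. Its argument "increments" is a list of rows, each an object of numbers: "x", "y", "z": the shift along the tool's x, y, z in cm; "yaw": the turn about the tool's z in rad. A call has exactly 10 rows; each row shifts and turns the commanded pose from where the row before left it, along the tool's axes as they then stand; what a row does not reach is not made up. A row lasts 1/12 s, in which the tool goes at most 41.7 mm and 7.16 degrees, less where a joint would pass 70% of its speed; a pose out of reach is approached as far as the arm can. A call with a gripper value outside its range is refused whole. "fingers" is the opening, from -1 (shut) to 1 (fully open), so that 0 is half open, set as the call begins (left out, the last holds). The fingers move at their own pace and stop on an object; "squeeze" is the grip in N (left out, the last holds). Time passes only in rows, so rows that do not move let the fingers close, or fill a call up. It gives the time, the measured TCP pose, the force and the opening at its end, in the units of the state.
- robot.get_state(): the state, without advancing time (a new reading comes with each control period).
- robot.read_camera(name): name is "scene" or "side" or "wrist"; returns (picture, depth): 384x512x3 uint8, red, green, blue; 384x512 float32, m along the optical axis (not along the pixel's ray), 0 where there is no reading.
- robot.camera_model(name): a dict with "fx", "fy", "cx", "cy" (pixels), "T" (4x4, takes a point from camera to world coordinates); the wrist camera has in their place "mount" (4x4, takes a point from camera to tool coordinates, whose origin is the TCP and whose axes are the flange's). Camera axes: x right, y down, z forward; pixel columns grow to the right and rows downward; lengths in m; the calibration is good to about 2 mm. The wrist camera is an equidistant fisheye: a pixel r from the principal point sees the ray r / f radians off the axis. A picture is of the moment at which its call begins: read the wrist's pose just before it. camera_model takes no time and is no camera call.
- robot.hand_in(): hands the job in, once; it reports no verdict.
The state is a dict: "time_s": time; "qpos": joint angles; "joint_vel": joint speeds; "effort": joint torques, N m; "tool_pos": TCP position; "tool_rot": TCP orientation; "contact_force": force on the tool from outside, world axes, zero at the start; "wrist_torque": the same for the moment, N m; "finger_gap": finger opening in m.
Only numpy, scipy, OpenCV 4.12 (cv2) and the standard library are available. Lean on these libraries where they do the work, as an engineer would, in place of code of your own. Each camera call takes 0.05 s, during which the arm holds its last target.

## Working session

There is one attempt and no reset: what is moved stays moved. The work goes in short steps, Python scripts to look and compute and a tool call to move; the robot and the scene stay as the last step left them, time stands still between calls to the robot, and variables do not carry over. Pictures are saved under pics/ and viewed, and the job is handed in when it is done.

Besides the shell and the picture viewer there is one more tool, called after "Call:" by a JSON object that holds its "api" and its "payload". servo_tool: Moves the arm, as the interface text tells. Its arguments: {"type":"object","properties":{"increments":{"type":"array"},"fingers":{"type":"number"},"squeeze":{"type":"number"}},"required":["increments"]}

```bash
mkdir -p pics; ls
python3 - <<'E'
from rig import robot
import cv2,numpy as np
np.set_printoptions(precision=4,suppress=True)
s=robot.get_state();print(s)
for n in ["scene","side","wrist"]:
    p,d=robot.read_camera(n);cv2.imwrite(f"pics/{n}0.png",p[:,:,::-1]);np.savez(f"pics/{n}0.npz",p=p,d=d)
    print(n,robot.camera_model(n))
E
```

```text
pics
{'time_s': 0.0, 'qpos': array([-0.8888,  0.5019, -0.4268,  1.5514,  0.2208,  1.1383, -0.2103]), 'joint_vel': array([-0.0012, -0.0001, -0.0015,  0.001 ,  0.0011, -0.0003, -0.0001]), 'effort': array([ -0.0005, -56.9514,  -5.8168, -28.0941,   0.0105,   0.0119,
        -0.    ]), 'tool_pos': array([0.2641, 0.5932, 0.2303]), 'tool_rot': array([[-0.9136,  0.4067, -0.0009],
       [ 0.4067,  0.9136, -0.0018],
       [ 0.0001, -0.002 , -1.    ]]), 'contact_force': array([-0.4019,  0.0124, -0.137 ]), 'wrist_torque': array([ 0.033 ,  0.0224, -0.0119]), 'finger_gap': 0.0853762895667869}
scene {'fx': 368.53701790145556, 'fy': 368.53701790145556, 'cx': 258.89131534173106, 'cy': 182.07386362072623, 'T': array([[ 0.6372, -0.5376,  0.5523, -0.0645],
       [-0.7706, -0.432 ,  0.4685, -0.6685],
       [-0.0133, -0.7241, -0.6896,  0.842 ],
       [ 0.    ,  0.    ,  0.    ,  1.    ]])}
side {'fx': 450.93306044461525, 'fy': 450.93306044461525, 'cx': 253.36297859505936, 'cy': 196.76053583225337, 'T': array([[-0.8753, -0.2435,  0.4178,  0.11  ],
       [-0.4834,  0.4224, -0.7667,  0.6777],
       [ 0.0102, -0.8731, -0.4875,  0.5913],
       [ 0.    ,  0.    ,  0.    ,  1.    ]])}
wrist {'fx': 297.3186396354542, 'fy': 297.3186396354542, 'cx': 255.06503696084542, 'cy': 193.56260101546602, 'mount': array([[-0.0007, -0.9444, -0.3288,  0.0857],
       [ 1.    , -0.0007,  0.0001, -0.0007],
       [-0.0003, -0.3288,  0.9444, -0.1418],
       [ 0.    ,  0.    ,  0.    ,  1.    ]])}
```

View pics/scene0.png

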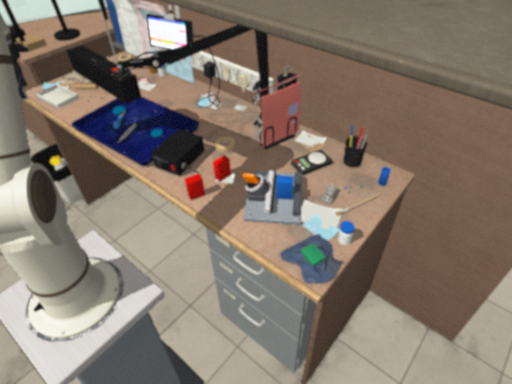

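View pics/side0.png

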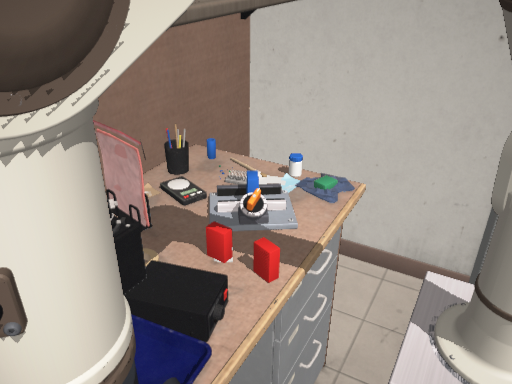

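View pics/wrist0.png

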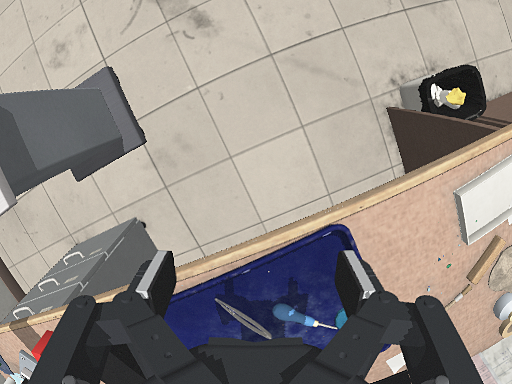

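The scene camera shows these candidates:
- Blue block in the vise at (287,187). This is the one I want: it stands between the jaws.
- Blue cylinder at (384,176).
- Jar lid at (348,227).
- Two red blocks at (194,187) and (221,167).

The orange knob is at (250,180), the green wax at (314,254).

```bash
cat > h.py <<'E'
import numpy as np,cv2
from rig import robot
np.set_printoptions(precision=4,suppress=True)
def cloud(n,d):
    m=robot.camera_model(n);v,u=np.mgrid[0:384,0:512]
    P=np.stack([(u-m['cx'])/m['fx']*d,(v-m['cy'])/m['fy']*d,d],-1)
    return P@m['T'][:3,:3].T+m['T'][:3,3]
def hsv(p): return cv2.cvtColor(p,cv2.COLOR_RGB2HSV)
E
python3 - <<'E'
from h import *
for n,box in [("scene",(225,150,425,290)),("side",(190,130,370,240))]:
    z=np.load(f"pics/{n}0.npz");p,d=z['p'],z['d'];C=cloud(n,d);H=hsv(p)
    x0,y0,x1,y1=box
    cv2.imwrite(f"pics/{n}0c.png",cv2.resize(p[y0:y1,x0:x1,::-1],None,fx=4,fy=4,interpolation=cv2.INTER_CUBIC)[:600,:800])
    for name,lo,hi in [("blue",(100,150,60),(125,255,255)),("orange",(8,180,120),(22,255,255)),("green",(45,120,60),(85,255,255))]:
        m=cv2.inRange(H,lo,hi);k,l,st,ce=cv2.connectedComponentsWithStats(m)
        for i in range(1,k):
            if st[i,4]>20:
                q=C[(l==i)&(d>0)];print(n,name,st[i],ce[i],np.median(q,0),np.percentile(q,[3,97],axis=0).ravel())
E
```

```text
scene blue [108   0  13  42 148] [114.1959  19.9257] [1.0594 1.3365 0.0822] [ 1.0533  1.3166 -0.0306  1.0672  1.3634  0.1771]
scene blue [  74   98  104   66 2750] [129.4684 129.1898] [0.5076 0.5101 0.003 ] [ 0.4074  0.3082 -0.0007  0.6739  0.6611  0.0284]
scene blue [380 168   9  17 100] [383.9  175.69] [ 0.8459 -0.4165  0.0436] [ 0.8417 -0.4252  0.0137  0.8659 -0.4076  0.0617]
scene blue [276 176  17  22 345] [283.9884 186.5391] [ 0.5869 -0.2141  0.0724] [ 0.5728 -0.2351  0.0276  0.6076 -0.1919  0.0927]
scene blue [341 222  13  11 112] [346.8393 226.9107] [ 0.573  -0.4371  0.0624] [ 0.558  -0.4514  0.0583  0.5898 -0.4212  0.0652]
scene orange [243 173  16  11 100] [250.17 178.42] [ 0.5359 -0.1269  0.0859] [ 0.5311 -0.1431  0.0665  0.5538 -0.0938  0.0997]
scene green [301 244  24  22 310] [312.5677 254.471 ] [ 0.4651 -0.4018  0.0239] [ 0.4433 -0.427   0.015   0.4907 -0.375   0.027 ]
side blue [207 139   9  20 152] [210.9079 147.9276] [ 0.8518 -0.4024  0.0369] [ 0.8435 -0.4204  0.0035  0.8653 -0.3983  0.0607]
side blue [289 154  14   8  88] [295.4545 157.2273] [ 0.5736 -0.4224  0.0608] [ 0.5603 -0.4408  0.0505  0.5912 -0.4141  0.0641]
side blue [246 171  13  22 218] [251.6376 180.9679] [ 0.5894 -0.1889  0.0844] [ 0.5739 -0.2222  0.057   0.6106 -0.1801  0.0934]
side blue [ 132  315   79   69 3499] [165.1323 353.1835] [0.4794 0.2861 0.0046] [0.4065 0.2622 0.0021 0.5523 0.3405 0.0308]
side orange [247 190  14  20 130] [252.9538 200.5   ] [ 0.5381 -0.1032  0.083 ] [ 0.5327 -0.1315  0.0626  0.5494 -0.0915  0.0983]
side green [314 176  23  14 217] [325.0046 182.6728] [ 0.465  -0.3846  0.0236] [ 0.4445 -0.4146  0.0094  0.492  -0.3673  0.0264]
```

View pics/scene0c.png

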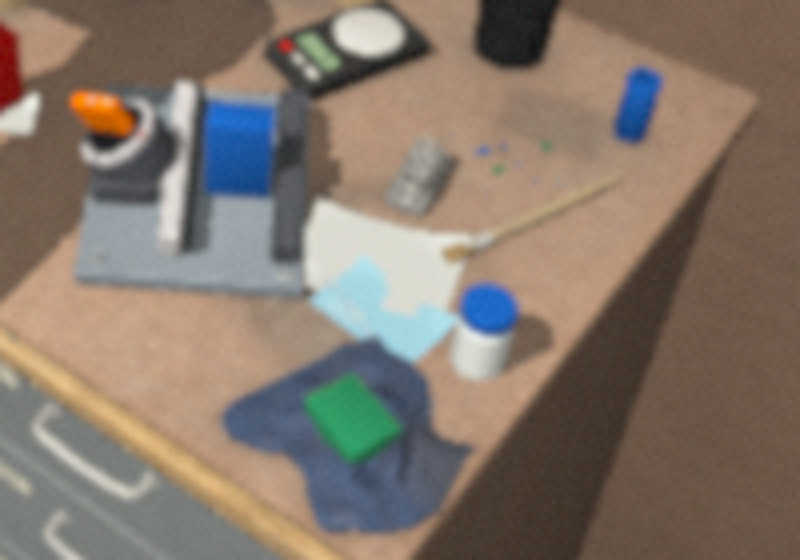

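View pics/side0c.png

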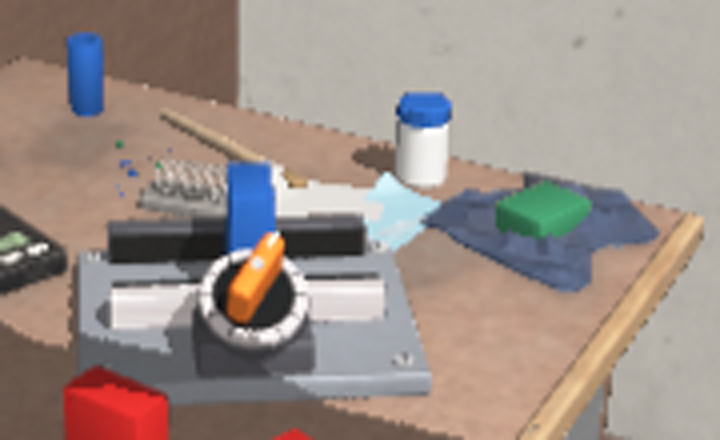

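The crops confirm the blue block stands between the jaws, behind the knob in the side view. Next I measure the vise pose.

Run:
```python
from h import *
for n in ["scene","side"]:
    z=np.load(f"pics/{n}0.npz");p,d=z['p'],z['d'];C=cloud(n,d);H=hsv(p)
    near=(np.hypot(C[...,0]-.58,C[...,1]+.19)<0.2)&(d>0)
    # jaw tops
    grey=near&(abs(C[...,2]-.040)<.005)
    blue=cv2.inRange(H,(100,150,60),(125,255,255))>0
    top=near&blue&(C[...,2]>.084)
    for nm,m in [("jaws",grey&~blue),("bed",near&(abs(C[...,2]-.016)<.004)&~blue),("blocktop",top)]:
        q=C[m][:,:2].astype(np.float32)
        r=cv2.minAreaRect(q*1000);b=cv2.boxPoints(r)/1000
        print(n,nm,len(q),r,C[m][:,2].mean());print(b)
    np.save(f"pics/{n}_jaw.npy",C[grey&~blue])
    # topdown plot
    img=np.zeros((600,600,3),np.uint8)
    for P,c in zip(C[near],p[near]):
        x=int((P[1]+.19)*-1400+300);y=int((P[0]-.58)*-1400+300)
        if 0<=x<598 and 0<=y<598: img[y:y+3,x:x+3]=c[::-1]
    cv2.imwrite(f"pics/{n}_td.png",img)
```

```text
scene jaws 582 ((581.0855712890625, -178.99964904785156), (172.44000244140625, 363.9555358886719), 30.58127212524414) 0.03970224633999635
[[ 0.4143 -0.0662]
 [ 0.5994 -0.3795]
 [ 0.7479 -0.2918]
 [ 0.5627  0.0215]]
scene bed 1487 ((601.1658935546875, -215.83926391601562), (368.5201416015625, 314.4040222167969), 65.06929779052734) 0.016029865325254702
[[ 0.3809 -0.3167]
 [ 0.666  -0.4492]
 [ 0.8214 -0.115 ]
 [ 0.5363  0.0175]]
scene blocktop 125 ((592.7351684570312, -209.2505645751953), (28.10519027709961, 47.961387634277344), 33.22175216674805) 0.09056271824659859
[[ 0.5678 -0.1969]
 [ 0.5941 -0.237 ]
 [ 0.6176 -0.2216]
 [ 0.5914 -0.1815]]
side jaws 642 ((616.350830078125, -199.8640594482422), (197.48680114746094, 228.07595825195312), 82.54529571533203) 0.03940946474214979
[[ 0.4905 -0.283 ]
 [ 0.7166 -0.3126]
 [ 0.7422 -0.1168]
 [ 0.5161 -0.0872]]
side bed 1713 ((594.2232666015625, -230.32406616210938), (328.7139892578125, 316.0782470703125), 66.9102554321289) 0.016567113589983196
[[ 0.3844 -0.3195]
 [ 0.6751 -0.4435]
 [ 0.8041 -0.1411]
 [ 0.5133 -0.0172]]
side blocktop 111 ((594.833740234375, -203.440673828125), (24.645427703857422, 47.957069396972656), 29.625802993774414) 0.09092240621772464
[[ 0.5723 -0.1887]
 [ 0.596  -0.2304]
 [ 0.6174 -0.2182]
 [ 0.5937 -0.1765]]
```

View pics/scene_td.png

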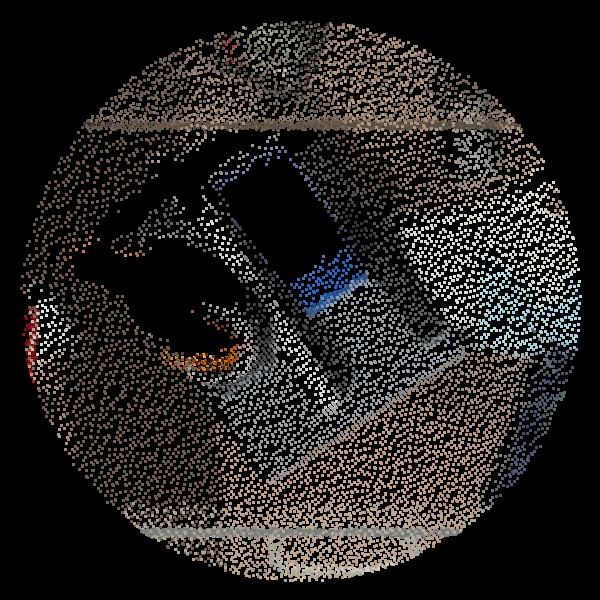

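View pics/side_td.png

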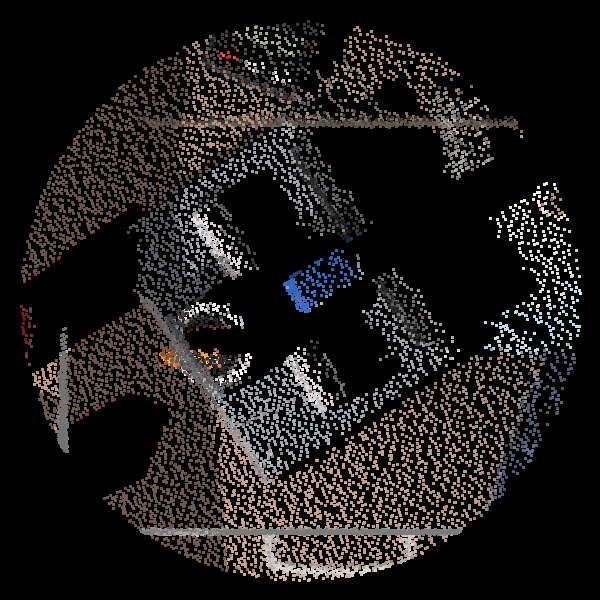

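Run:
```python
from h import *
A=[]
for n in ["scene","side"]:
    z=np.load(f"pics/{n}0.npz");p,d=z['p'],z['d'];C=cloud(n,d)
    m=(d>0)&(C[...,2]>.1)&(C[...,2]<1.2)&(C[...,0]>.2)&(C[...,0]<.95)&(abs(C[...,1])<.8)
    q=C[m];
    for x in np.arange(.2,.95,.15):
        for y in np.arange(-.8,.8,.2):
            w=q[(q[:,0]>=x)&(q[:,0]<x+.15)&(q[:,1]>=y)&(q[:,1]<y+.2)]
            if len(w)>8: print(n,"x%.2f y%.2f"%(x,y),len(w),w[:,2].min(),w[:,2].max(),w[:,:2].mean(0))
    near=(np.hypot(C[...,0]-.593,C[...,1]+.192)<0.15)&(d>0)&(abs(C[...,2]-.016)<.003)
    A.append(C[near])
    # box heights
    m=(d>0)&(C[...,2]>.03)&(C[...,0]>.4)&(C[...,0]<.75)&(C[...,1]>-.1)&(C[...,1]<.2);q=C[m];print(n,'box',q.min(0),q.max(0))
q=np.vstack(A)[:,:2]
# vise-frame extents over yaw
for yaw in np.arange(-1.06,-.9,.02):
    ex=np.array([np.cos(yaw),np.sin(yaw)]);ey=np.array([-ex[1],ex[0]])
    u=q@ex;v=q@ey
    print(round(yaw,2),np.percentile(u,[0.5,1,99,99.5]),np.percentile(v,[.5,1,99,99.5]), np.ptp(np.percentile(u,[1,99])),np.ptp(np.percentile(v,[1,99])))
```

```text
scene x0.20 y0.40 525 0.2430204137808294 0.4817280880896146 [0.2703 0.5579]
scene x0.20 y0.60 66 0.2432743686441765 0.33656720149348407 [0.2876 0.6271]
scene x0.35 y0.20 742 0.204819071938665 0.32775220021761964 [0.4734 0.3488]
scene x0.35 y0.40 806 0.2033463218393602 0.29339990145441 [0.4709 0.4948]
scene x0.35 y0.60 262 0.2050015857794939 0.28894157818686206 [0.4766 0.6412]
scene x0.50 y0.20 886 0.20780088799700402 0.34581431112138045 [0.5728 0.3088]
scene x0.50 y0.40 158 0.2836992000916674 0.2909929198831348 [0.5116 0.5144]
scene x0.50 y0.60 85 0.2832306214285386 0.288915548031933 [0.5152 0.6406]
scene x0.65 y-0.80 741 0.4466986991461909 0.48445878285656707 [ 0.7227 -0.6189]
scene x0.65 y-0.60 3500 0.44643331210594306 0.484739966434069 [ 0.7316 -0.506 ]
scene x0.65 y-0.40 2477 0.44691271867872817 0.4844589283660035 [ 0.7317 -0.3053]
scene x0.65 y-0.20 1938 0.10004948031074445 0.4843411128428766 [ 0.7353 -0.0983]
scene x0.65 y-0.00 1951 0.1004548175596609 0.4841561513430401 [0.7392 0.0901]
scene x0.65 y0.20 655 0.31663206055946624 0.4825449695023178 [0.6956 0.2448]
scene x0.65 y0.6
[... 2080 characters left out ...]
[0.2959 0.2975 0.5363 0.5416] 0.1740714845947916 0.23883855442883883
-1.0 [0.3794 0.3802 0.5559 0.6232] [0.2878 0.289  0.5256 0.5311] 0.17577776749176005 0.2365978298247241
-0.98 [0.3873 0.3878 0.5662 0.6312] [0.2788 0.2795 0.5147 0.5203] 0.17839940915127556 0.23515113829268325
-0.96 [0.3939 0.3954 0.5763 0.639 ] [0.2692 0.2701 0.5035 0.5094] 0.18085071277179543 0.23340676462126841
-0.94 [0.4002 0.4017 0.5861 0.6465] [0.2588 0.2598 0.4922 0.4982] 0.18436240870740656 0.23235126009856477
-0.92 [0.4061 0.4077 0.5957 0.6537] [0.248  0.2492 0.4806 0.4869] 0.1879621641957358 0.23143565636754104
-0.9 [0.4112 0.4132 0.605  0.6607] [0.237  0.2384 0.4688 0.4753] 0.19181312560417202 0.23045363139385086
```

Run:
```python
from h import *
for n in ["scene","side"]:
    z=np.load(f"pics/{n}0.npz");p,d=z['p'],z['d'];C=cloud(n,d)
    for (xa,xb,ya,yb) in [(.2,.35,.4,.8),(.35,.5,.2,.8),(.5,.65,.2,.8),(.65,.8,-.2,.2),(.65,.8,.2,.4)]:
        m=(d>0)&(C[...,2]>.1)&(C[...,2]<1.2)&(C[...,0]>xa)&(C[...,0]<xb)&(C[...,1]>ya)&(C[...,1]<yb)
        if m.sum()<9: continue
        v,u=np.nonzero(m);print(n,(xa,xb,ya,yb),'u',u.min(),u.max(),'v',v.min(),v.max(), np.percentile(C[m],[5,50,95],axis=0).ravel(), p[m].mean(0))
```

```text
scene (0.2, 0.35, 0.4, 0.8) u 0 27 v 14 100 [0.2387 0.5274 0.2518 0.2779 0.5616 0.3434 0.2951 0.6307 0.4564] [56.0355 54.6058 52.0981]
scene (0.35, 0.5, 0.2, 0.8) u 66 137 v 48 104 [0.4585 0.3305 0.2116 0.4701 0.4364 0.2665 0.4955 0.6532 0.3022] [33.8674 30.9994 30.8387]
scene (0.5, 0.65, 0.2, 0.8) u 73 183 v 45 98 [0.5025 0.2606 0.2544 0.5529 0.3274 0.3111 0.6394 0.6277 0.3398] [48.4305 46.3277 44.682 ]
scene (0.65, 0.8, -0.2, 0.2) u 200 333 v 0 127 [ 0.7038 -0.1808  0.1598  0.7298  0.0003  0.4763  0.7927  0.1801  0.4829] [108.4659  93.8591  81.377 ]
scene (0.65, 0.8, 0.2, 0.4) u 159 214 v 0 58 [0.6572 0.2034 0.3285 0.7039 0.2352 0.3642 0.7204 0.3326 0.4772] [69.0031 62.8076 56.8611]
side (0.2, 0.35, 0.4, 0.8) u 0 194 v 0 383 [0.2104 0.5674 0.4428 0.227  0.5981 0.5208 0.2343 0.6173 0.575 ] [169.6651 161.9798 149.8787]
side (0.35, 0.5, 0.2, 0.8) u 107 146 v 197 293 [0.4578 0.3352 0.212  0.4595 0.3538 0.2631 0.4775 0.3719 0.3088] [38.7166 37.5194 38.2499]
side (0.65, 0.8, -0.2, 0.2) u 122 208 v 2 193 [ 0.7056 -0.1881  0.1124  0.7558  0.0078  0.2091  0.7944  0.0198  0.4779] [139.829  108.8198 102.5521]
```

Run:
```python
import cv2
i=cv2.imread('pics/scene0.png');cv2.imwrite('pics/s0big.png',cv2.resize(i[0:200,0:270],None,fx=2.9,fy=2.9))
```

```text
(no output)
```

View pics/s0big.png

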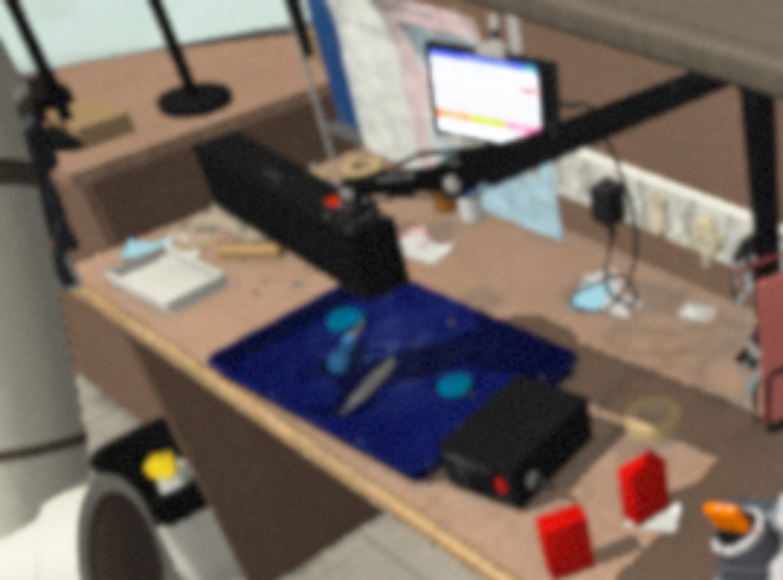

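Call:
{"api": "servo_tool", "payload": {"increments": [{"x": -1.65,"y": -2.6},{"x": -1.65,"y": -2.6},{"x": -1.65,"y": -2.6},{"x": -1.65,"y": -2.6},{"x": -1.65,"y": -2.6},{"x": -1.65,"y": -2.6},{"x": -1.65,"y": -2.6},{"x": -1.65,"y": -2.6},{"x": -2.0,"y": -2.0},{"x": -2.0,"y": -2.0}], "fingers": 1}}

```text
schema error: expected keys x, y, z, yaw
```

Run:
```python
from h import *
s=robot.get_state();print(s['time_s'],s['qpos'],s['tool_pos'],s['tool_rot'])
```

```text
0.15 [-0.8888  0.5017 -0.4268  1.5512  0.2208  1.1383 -0.2103] [0.2642 0.5933 0.2305] [[-0.9136  0.4066 -0.0006]
 [ 0.4066  0.9136 -0.0013]
 [ 0.     -0.0015 -1.    ]]
```

Call:
{"api": "servo_tool", "payload": {"increments": [{"x": -1.65,"y": -2.6,"z": 0,"yaw": 0},{"x": -1.65,"y": -2.6,"z": 0,"yaw": 0},{"x": -1.65,"y": -2.6,"z": 0,"yaw": 0},{"x": -1.65,"y": -2.6,"z": 0,"yaw": 0},{"x": -1.65,"y": -2.6,"z": 0,"yaw": 0},{"x": -1.65,"y": -2.6,"z": 0,"yaw": 0},{"x": -1.65,"y": -2.6,"z": 0,"yaw": 0},{"x": -1.65,"y": -2.6,"z": 0,"yaw": 0},{"x": -2,"y": -2,"z": 0,"yaw": 0},{"x": -2,"y": -2,"z": 0,"yaw": 0}], "fingers": 1}}

```text
time_s: 0.98
tool_pos: [0.3204, 0.2957, 0.2312]
tool_rot: [[-0.914, 0.406, 0.0], [0.406, 0.914, -0.0], [-0.0, -0.0, -1.0]]
contact_force: [1.0, 0.0, -0.3]
finger_gap: 0.0854
```

Run:
```python
from h import *
s=robot.get_state();print(s['time_s'],s['qpos'],s['tool_pos'],s['tool_rot'])
```

```text
0.9833 [-0.4635  0.0993 -0.3627  2.0608  0.0423  0.9885  0.3044] [0.3204 0.2957 0.2312] [[-0.9137  0.4064  0.    ]
 [ 0.4064  0.9137 -0.0002]
 [-0.0001 -0.0002 -1.    ]]
```

```bash
cat >> h.py <<'E'
def plan(target,yaw,n,s=None,th=None,pos=None):
    """world target xyz, total tool yaw (rad), n rows -> rows; yaw after shift in row"""
    s=s or robot.get_state();p=np.array(s['tool_pos'] if pos is None else pos);R=s['tool_rot']
    th=np.arctan2(R[1,0],R[0,0]) if th is None else th
    d=(np.array(target)-p)/n
    for i in range(n):
        tx=np.array([np.cos(th),np.sin(th),0]);ty=np.array([np.sin(th),-np.cos(th),0])
        print('{"x":%.2f,"y":%.2f,"z":%.2f,"yaw":%.3f}'%(100*d@tx,100*d@ty,-100*d[2],yaw/n),end=', ' if i%10<9 else '\n')
        th-=yaw/n
    print('end th',th)
    return th
E
python3 - <<'E'
from h import *
th=plan((.37,.17,.231),0.36,4)
th=plan((.56,-.17,.231),2.13-.36,16,th=th,pos=(.37,.17,.231))
E
```

```text
{"x":-2.41,"y":-2.37,"z":0.01,"yaw":0.090}, {"x":-2.61,"y":-2.14,"z":0.01,"yaw":0.090}, {"x":-2.79,"y":-1.90,"z":0.01,"yaw":0.090}, {"x":-2.95,"y":-1.64,"z":0.01,"yaw":0.090}, end th 2.3630702853379777
{"x":-2.34,"y":-0.68,"z":-0.00,"yaw":0.111}, {"x":-2.40,"y":-0.42,"z":-0.00,"yaw":0.111}, {"x":-2.43,"y":-0.15,"z":-0.00,"yaw":0.111}, {"x":-2.43,"y":0.12,"z":-0.00,"yaw":0.111}, {"x":-2.40,"y":0.39,"z":-0.00,"yaw":0.111}, {"x":-2.35,"y":0.65,"z":-0.00,"yaw":0.111}, {"x":-2.26,"y":0.91,"z":-0.00,"yaw":0.111}, {"x":-2.15,"y":1.15,"z":-0.00,"yaw":0.111}, {"x":-2.01,"y":1.38,"z":-0.00,"yaw":0.111}, {"x":-1.84,"y":1.59,"z":-0.00,"yaw":0.111}
{"x":-1.65,"y":1.79,"z":-0.00,"yaw":0.111}, {"x":-1.45,"y":1.96,"z":-0.00,"yaw":0.111}, {"x":-1.22,"y":2.11,"z":-0.00,"yaw":0.111}, {"x":-0.98,"y":2.23,"z":-0.00,"yaw":0.111}, {"x":-0.73,"y":2.32,"z":-0.00,"yaw":0.111}, {"x":-0.47,"y":2.39,"z":-0.00,"yaw":0.111}, end th 0.5930702853379775
```

Call:
{"api": "servo_tool", "payload": {"increments": [{"x": -2.4,"y": -2.4,"z": 0,"yaw": 0.09},{"x": -2.6,"y": -2.1,"z": 0,"yaw": 0.09},{"x": -2.8,"y": -1.9,"z": 0,"yaw": 0.09},{"x": -2.95,"y": -1.65,"z": 0,"yaw": 0.09},{"x": -2.35,"y": -0.7,"z": 0,"yaw": 0.11},{"x": -2.4,"y": -0.4,"z": 0,"yaw": 0.11},{"x": -2.45,"y": -0.15,"z": 0,"yaw": 0.11},{"x": -2.45,"y": 0.1,"z": 0,"yaw": 0.11},{"x": -2.4,"y": 0.4,"z": 0,"yaw": 0.11},{"x": -2.35,"y": 0.65,"z": 0,"yaw": 0.11}]}}

```text
time_s: 1.82
tool_pos: [0.4418, 0.0426, 0.2312]
tool_rot: [[-0.126, 0.992, -0.0], [0.992, 0.126, -0.0], [-0.0, -0.0, -1.0]]
contact_force: [0.7, -0.1, 0.0]
finger_gap: 0.0854
```

Call:
{"api": "servo_tool", "payload": {"increments": [{"x": -2.25,"y": 0.9,"z": 0,"yaw": 0.11},{"x": -2.15,"y": 1.15,"z": 0,"yaw": 0.11},{"x": -2.0,"y": 1.4,"z": 0,"yaw": 0.11},{"x": -1.85,"y": 1.6,"z": 0,"yaw": 0.11},{"x": -1.65,"y": 1.8,"z": 0,"yaw": 0.11},{"x": -1.45,"y": 1.95,"z": 0,"yaw": 0.11},{"x": -1.2,"y": 2.1,"z": 0,"yaw": 0.11},{"x": -1.0,"y": 2.25,"z": 0,"yaw": 0.11},{"x": -0.75,"y": 2.3,"z": 0,"yaw": 0.11},{"x": -0.5,"y": 2.4,"z": 0,"yaw": 0.12}], "fingers": -1}}

```text
time_s: 2.65
tool_pos: [0.5619, -0.1692, 0.231]
tool_rot: [[0.832, 0.554, -0.001], [0.554, -0.832, 0.0], [-0.0, -0.0, -1.0]]
contact_force: [0.2, -0.1, 0.7]
finger_gap: 0.0001
```

Run:
```python
from h import *
s=robot.get_state();print(s['time_s'],s['qpos'],s['tool_pos'],s['tool_rot'],s['finger_gap'])
p,d=robot.read_camera("wrist");cv2.imwrite("pics/w1.png",p[:,:,::-1]);np.savez("pics/w1.npz",p=p,d=d,pos=s['tool_pos'],R=s['tool_rot'])
```

```text
2.65 [ 0.0462  0.3611  0.2541  1.7342 -0.102   1.0597 -0.6485] [ 0.5619 -0.1692  0.231 ] [[ 0.8322  0.5545 -0.0005]
 [ 0.5545 -0.8322  0.0002]
 [-0.0003 -0.0005 -1.    ]] 0.00012315153810829824
```

View pics/w1.png

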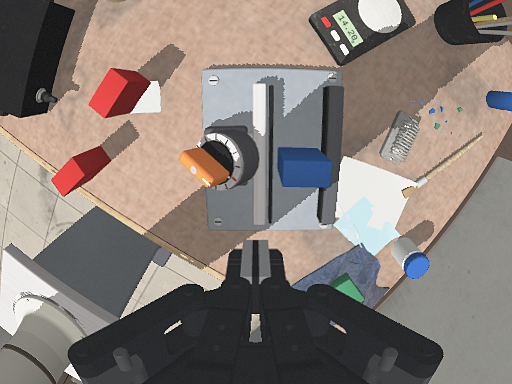

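Wrist view: the vise is square to the image, the block top is at (305,167), the orange bar at (205,167) and the fingers at (255,255). Next I locate the parts from the fisheye depth.

```bash
cat >> h.py <<'E'
def wcloud(d,pos,R):
    m=robot.camera_model('wrist');v,u=np.mgrid[0:384,0:512]
    X=(u-m['cx'])/m['fx'];Y=(v-m['cy'])/m['fx'];r=np.hypot(X,Y)+1e-9
    k=np.tan(r)/r
    P=np.stack([X*k*d,Y*k*d,d],-1)
    M=m['mount'];P=P@M[:3,:3].T+M[:3,3]
    return P@R.T+pos
def wproj(P,pos,R):
    m=robot.camera_model('wrist');M=m['mount'];q=(np.atleast_2d(P)-pos)@R;c=(q-M[:3,3])@M[:3,:3]
    r=np.hypot(c[:,0],c[:,1]);t=np.arctan2(r,c[:,2]);return np.c_[m['cx']+m['fx']*t*c[:,0]/r,m['cy']+m['fx']*t*c[:,1]/r]
E
python3 - <<'E'
from h import *
z=np.load("pics/w1.npz");p,d,pos,R=z['p'],z['d'],z['pos'],z['R'];C=wcloud(d,pos,R);H=hsv(p)
for u,v in [(209,78),(333,78),(217,222),(326,222),(262,90),(262,215),(330,95),(325,215),(204,75),(205,230),(336,228),(290,151),(330,151)]: print(u,v,C[v,u])
bl=cv2.inRange(H,(100,120,40),(125,255,255))>0
reg=np.zeros_like(bl);reg[140:195,270:340]=1
m=bl&reg&(C[...,2]>.086);q=C[m];r=cv2.minAreaRect((q[:,:2]*1000).astype(np.float32));print('blocktop',r,cv2.boxPoints(r),np.median(q[:,2]))
o=cv2.inRange(H,(5,150,100),(24,255,255))>0;reg[:]=0;reg[130:200,170:240]=1;m=o&reg;q=C[m];print('orange',len(q),q.min(0),q.max(0),q.mean(0))
np.save('pics/or.npy',q)
cv2.imwrite('pics/w1c.png',cv2.resize(p[55:240,165:350,::-1],(740,592)[::1],interpolation=cv2.INTER_CUBIC)[:592])
E
```

```text
209 78 [ 0.6183 -0.0661  0.0176]
333 78 [ 0.7014 -0.1873  0.0179]
217 222 [ 0.4678 -0.171   0.0179]
326 222 [ 0.5528 -0.2817  0.0396]
262 90 [ 0.6395 -0.1263  0.0382]
262 215 [ 0.5161 -0.2094  0.038 ]
330 95 [ 0.6793 -0.192   0.0383]
325 215 [ 0.5595 -0.2749  0.0389]
204 75 [ 0.6182 -0.0587  0.016 ]
205 230 [ 0.4393 -0.1656  0.0002]
336 228 [ 0.5437 -0.3201 -0.0017]
290 151 [ 0.6002 -0.1907  0.0424]
330 151 [ 0.6268 -0.23    0.0398]
blocktop ((599.7322387695312, -176.72366333007812), (115.20349884033203, 50.66165542602539), 83.2201156616211) [[ 567.7784 -230.9322]
 [ 618.0858 -236.913 ]
 [ 631.6861 -122.5152]
 [ 581.3787 -116.5343]] 0.09006163713247943
orange 987 [ 0.4947 -0.1449 -0.0021] [ 0.6317 -0.0924  0.3728] [ 0.5454 -0.1197  0.0868]
```

View pics/w1c.png

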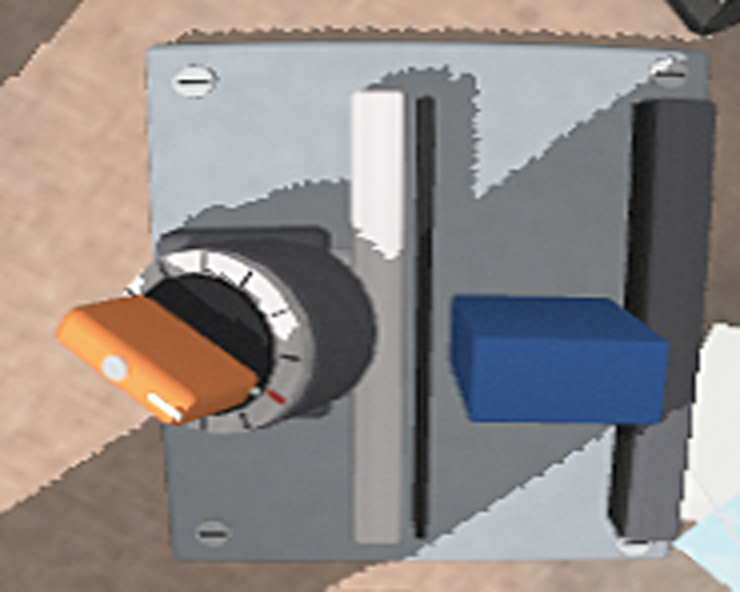

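```bash
cat >> h.py <<'E'
def wray(u,v,zp,pos,R):
    m=robot.camera_model('wrist');X=(u-m['cx'])/m['fx'];Y=(v-m['cy'])/m['fx'];r=np.hypot(X,Y)
    c=np.array([np.sin(r)*X/r,np.sin(r)*Y/r,np.cos(r)]);M=m['mount'];w=R@(M[:3,:3]@c);o=R@M[:3,3]+pos
    return o+w*(zp-o[2])/w[2]
E
python3 - <<'E'
from h import *
z=np.load("pics/w1.npz");p,d,pos,R=z['p'],z['d'],z['pos'],z['R'];C=wcloud(d,pos,R)
f=lambda x,y:(165+x/4,55+y/3.2)
yaw=-.979;ex=np.array([np.cos(yaw),np.sin(yaw)]);ey=np.array([-ex[1],ex[0]]);O=np.array([.593,-.192])
V=lambda P:np.array([(P[:2]-O)@ex,(P[:2]-O)@ey])*1000
for nm,x,y,h in [("fix far in",634,100,.04),("fix far out",714,100,.04),("fix near in",612,540,.04),("fix near out",680,540,.04),
 ("mov far L",353,92,.04),("mov far R",404,92,.04),("mov near L",356,543,.04),("mov near R",400,543,.04),("rub far R",434,97,.04),("rub near R",427,537,.04),
 ("base fl",148,45,.016),("base fr",708,55,.016),("base nl",175,558,.016),("base nr",668,558,.016),
 ("bt nl",474,420,.091),("bt nr",662,420,.091),("bt fr",667,343,.091),("bt fl",470,340,.091),("dot",115,368,.09)]:
    u,v=f(x,y);P=wray(u,v,h,pos,R);q=C[int(round(v)),int(round(u))];print(nm,P,V(P),'depth',q,V(q))
E
```

```text
fix far in [ 0.6827 -0.1799  0.04  ] [39.9789 81.2023] depth [ 0.6872 -0.1846  0.0145] [46.4281 82.3325]
fix far out [ 0.6969 -0.1986  0.04  ] [63.3977 82.5546] depth [ 0.7058 -0.2085 -0.0021] [76.6618 84.4033]
fix near in [ 0.5454 -0.2743  0.04  ] [ 41.7858 -85.4205] depth [ 0.5384 -0.2864  0.0141] [ 47.8731 -97.9517]
fix near out [ 0.5574 -0.2931  0.04  ] [ 64.0581 -85.9136] depth [ 0.5483 -0.3137  0.0004] [  76.029  -104.9833]
mov far L [ 0.6399 -0.1144  0.04  ] [-38.2335  82.2636] depth [ 0.6396 -0.1142  0.0377] [-38.5253  82.0619]
mov far R [ 0.6477 -0.126   0.04  ] [-24.2719  82.2501] depth [ 0.6487 -0.1264  0.015 ] [-23.3862  82.8024]
mov near L [ 0.5005 -0.208   0.04  ] [-38.3525 -85.7224] depth [ 0.4902 -0.2147  0.0148] [-38.5266 -98.0232]
mov near R [ 0.508  -0.2193  0.04  ] [-24.766  -85.7978] depth [ 0.4989 -0.2264  0.0166] [-23.9664 -97.2663]
rub far R [ 0.6509 -0.1337  0.04  ] [-16.0415  80.5582] depth [ 0.653  -0.1349  0.0154] [-13.9686  81.6576]
rub near R [ 0.5147 -0.2248  0.04  ] [-16.4586 -83.3046] depth [ 0.5062 -0.2326  0.0161] [-14.7136 -94.6491]
base fl [ 0.623
[... 230 characters left out ...]
 ] [ -99.4185 -104.1048] depth [ 0.4515 -0.1677  0.0153] [ -99.1654 -103.8908]
base nr [ 0.5432 -0.3073  0.016 ] [  67.8699 -105.6254] depth [ 0.539  -0.3166 -0.0028] [  73.2863 -114.3233]
bt nl [ 0.572  -0.1961  0.091 ] [ -8.3095 -19.668 ] depth [ 0.5723 -0.1966  0.0901] [ -7.7243 -19.694 ]
bt nr [ 0.5989 -0.2362  0.091 ] [ 40.0097 -19.7406] depth [ 0.5927 -0.2567  0.0386] [ 53.518  -36.2863]
bt fr [ 0.6195 -0.2218  0.091 ] [39.5536  5.3707] depth [ 0.6176 -0.2403  0.0391] [53.7897 -6.4722]
bt fl [ 0.5924 -0.1805  0.091 ] [-9.8713  5.9117] depth [ 0.5918 -0.1807  0.0874] [-10.036    5.3325]
dot [ 0.5364 -0.1123  0.09  ] [-97.6865  -2.4928] depth [ 0.5378 -0.1127  0.0936] [-96.6601  -1.5753]
```

Run:
```python
from h import *
z=np.load("pics/w1.npz");p,d,pos,R=z['p'],z['d'],z['pos'],z['R'];C=wcloud(d,pos,R);H=hsv(p)
yaw=-.979;ex=np.array([np.cos(yaw),np.sin(yaw),0]);ey=np.array([-ex[1],ex[0],0]);ez=np.array([0,0,1.]);O=np.array([.593,-.192,0])
a=-.5*ex+.866*ez;u=.866*ex+.5*ez
G=O-.0902*ex-.0016*ey+.0823*ez;print('G',G)
K=np.stack([(C-G)@u,(C-G)@ey,(C-G)@a],-1)*1000
f=lambda x,y:(int(round(165+x/4)),int(round(55+y/3.2)))
for x,y in [(115,368),(165,405),(80,340),(150,395),(276,396),(290,357)]:
    c,r=f(x,y);print(x,y,K[r,c])
o=cv2.inRange(H,(5,120,80),(24,255,255))>0;reg=np.zeros_like(o);reg[130:200,170:240]=1
m=o&reg&(K[...,2]>8)&(K[...,2]<17);q=K[m];print(len(q),np.percentile(q,[2,50,98],axis=0))
r=cv2.minAreaRect(q[:,:2].astype(np.float32));print(r)
m=o&reg&(abs(K[...,2])<10)&(np.hypot(K[...,0],K[...,1])<28);q=K[m][:,:2];r=np.cov(q.T);w,v=np.linalg.eigh(r);print('side dir',v[:,1],np.arctan2(v[1,1],v[0,1]),q.mean(0))
```

```text
G [ 0.5414 -0.118   0.0823]
115 368 [ 0.0313  0.0247 12.9739]
165 405 [ 13.7233 -10.6482  11.8493]
80 340 [-11.6018   7.9522  12.8234]
150 395 [10.1465 -6.7208 13.2987]
276 396 [ 22.7631 -15.4689 -23.3203]
290 357 [ 27.7735  -1.9959 -23.8638]
440 [[-18.2626 -13.7688   8.2322]
 [  2.8707   2.0415  11.7008]
 [ 20.1279  15.7825  13.4515]]
((0.11201953887939453, 0.41277313232421875), (13.992042541503906, 46.792236328125), 57.35227584838867)
side dir [-0.8003  0.5996] 2.498546547777302 [6.1782 2.7044]
```

Measured positions:
- Vise yaw is about -0.979, with the block at vise (15, -7) mm.
- The bar fits a 14 x 47 mm rectangle at -33° about the axis, which agrees with the red line.

I now bring the closed fingers down behind the block.

Call:
{"api": "servo_tool", "payload": {"increments": [{"x": -0.7,"y": 0.83,"z": 1.5,"yaw": 0},{"x": -0.7,"y": 0.83,"z": 1.5,"yaw": 0},{"x": -0.7,"y": 0.83,"z": 2,"yaw": 0},{"x": -0.7,"y": 0.83,"z": 2,"yaw": 0},{"x": -0.7,"y": 0.83,"z": 2,"yaw": 0},{"x": -0.7,"y": 0.85,"z": 2,"yaw": 0},{"x": 0,"y": 0,"z": 2,"yaw": 0},{"x": 0,"y": 0,"z": 1.4,"yaw": 0},{"x": 0,"y": 0,"z": 1,"yaw": 0},{"x": 0,"y": 0,"z": 0,"yaw": 0}]}}

```text
time_s: 3.53
tool_pos: [0.5529, -0.2322, 0.0747]
tool_rot: [[0.829, 0.559, -0.004], [0.559, -0.829, 0.002], [-0.003, -0.004, -1.0]]
contact_force: [-1.3, 0.2, -0.3]
finger_gap: 0.0001
```

```bash
cat >> h.py <<'E'
yaw=-.979;ex=np.array([np.cos(yaw),np.sin(yaw),0]);ey=np.array([-ex[1],ex[0],0]);ez=np.array([0,0,1.]);O=np.array([.593,-.192,0])
a=-.5*ex+.866*ez;u_=.866*ex+.5*ez
G=O-.0902*ex-.0016*ey+.0823*ez
def st():
    s=robot.get_state();q=s['tool_pos']-O;R=s['tool_rot']
    print('t',s['time_s'],'V',1000*np.array([q@ex,q@ey,q[2]]),'th',np.arctan2(R[1,0],R[0,0]),'q7',s['qpos'][6],'gap',s['finger_gap'],'F',s['contact_force'],'T',s['wrist_torque']);return s
def shot(n,f):
    s=robot.get_state();p,d=robot.read_camera(n);cv2.imwrite(f"pics/{f}.png",p[:,:,::-1]);np.savez(f"pics/{f}.npz",p=p,d=d,pos=s['tool_pos'],R=s['tool_rot']);return p,d
E
python3 - <<'E'
from h import *
st();shot('wrist','w2')
E
```

```text
t 3.5333 V [ 11.0304 -55.7108  74.7287] th 0.5934534440303045 q7 -0.47745032610375754 gap 0.00013338279489936308 F [-1.2722  0.2164 -0.2535] T [ 0.0457 -0.0497  0.0065]
```

View pics/w2.png

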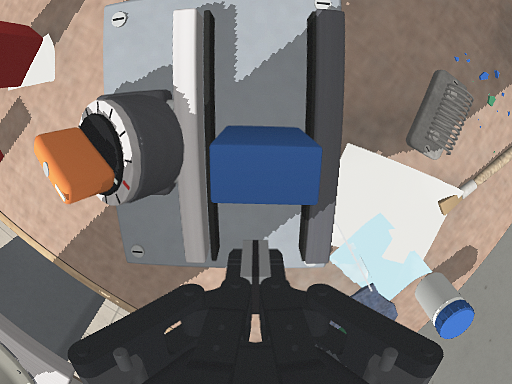

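The fingers at (256,250) sit behind the block, whose near face is at (265,185). I push away from the robot.

Call:
{"api": "servo_tool", "payload": {"increments": [{"x": 0.7,"y": 0.3,"z": 0,"yaw": 0},{"x": 0.7,"y": 0,"z": 0,"yaw": 0},{"x": 0.6,"y": 0,"z": 0,"yaw": 0},{"x": 0.5,"y": 0,"z": 0,"yaw": 0},{"x": 0.5,"y": 0,"z": 0,"yaw": 0},{"x": 0.5,"y": 0,"z": 0,"yaw": 0},{"x": 0.5,"y": 0,"z": 0,"yaw": 0},{"x": 0.5,"y": 0,"z": 0,"yaw": 0},{"x": 0.5,"y": 0,"z": 0,"yaw": 0},{"x": 0.4,"y": 0,"z": 0,"yaw": 0}]}}

```text
time_s: 4.42
tool_pos: [0.6017, -0.2051, 0.0772]
tool_rot: [[0.829, 0.559, -0.0], [0.559, -0.829, 0.0], [0.0, -0.0, -1.0]]
contact_force: [-0.3, 0.3, 0.5]
finger_gap: -0.0001
```

Run:
```python
from h import *
st();shot('wrist','w3')
```

```text
t 4.4167 V [15.6951 -0.0613 77.2093] th 0.5931878444709894 q7 -0.5479896021192436 gap -7.528727999774252e-05 F [-0.3134  0.2746  0.5021] T [-0.03   -0.0279  0.0091]
```

View pics/w3.png

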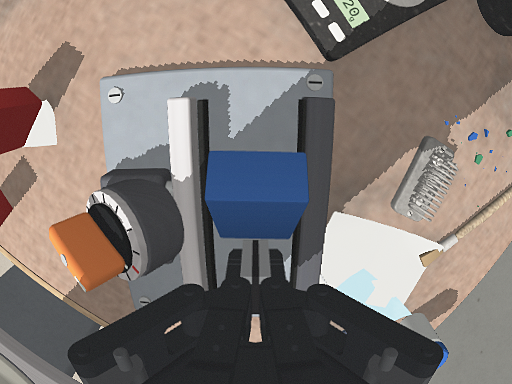

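The block is now tilted away, with its base edge at (255,232). I push on a little.

Call:
{"api": "servo_tool", "payload": {"increments": [{"x": 0.3,"y": 0,"z": 0,"yaw": 0},{"x": 0.3,"y": 0,"z": 0,"yaw": 0},{"x": 0.3,"y": 0,"z": 0,"yaw": 0},{"x": 0.3,"y": 0,"z": 0,"yaw": 0},{"x": 0.3,"y": 0,"z": 0,"yaw": 0},{"x": 0,"y": 0,"z": 0,"yaw": 0},{"x": 0,"y": 0,"z": 0,"yaw": 0},{"x": 0,"y": 0,"z": 0,"yaw": 0},{"x": 0,"y": 0,"z": -1,"yaw": 0},{"x": 0,"y": 0,"z": -1.5,"yaw": 0}]}}

```text
time_s: 5.3
tool_pos: [0.612, -0.197, 0.1013]
tool_rot: [[0.83, 0.558, -0.004], [0.558, -0.83, 0.001], [-0.003, -0.003, -1.0]]
contact_force: [0.2, -0.1, 0.3]
finger_gap: 0.0
```

Run:
```python
from h import *
st();shot('wrist','w4')
```

```text
t 5.3 V [ 14.7993  12.9955 101.3324] th 0.592465033662298 q7 -0.5733399034036283 gap 7.968841928327418e-06 F [ 0.2069 -0.0662  0.289 ] T [0.0094 0.0329 0.0527]
```

View pics/w4.png

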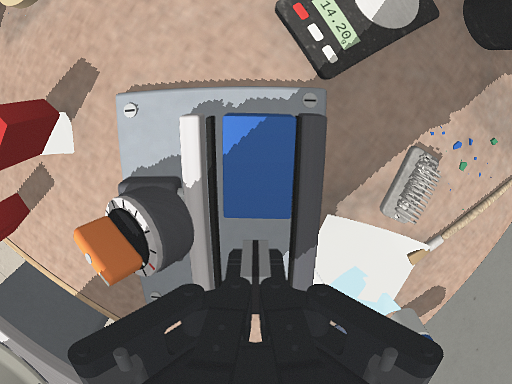

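The block lies flat and straight between the jaws, spanning (222–296, 113–218). I check where it is and plan the move to the knob.

Run:
```python
from h import *
z=np.load("pics/w4.npz");p,d,pos,R=z['p'],z['d'],z['pos'],z['R'];C=wcloud(d,pos,R);H=hsv(p)
bl=cv2.inRange(H,(100,120,40),(125,255,255))>0
reg=np.zeros_like(bl);reg[105:230,215:305]=1;q=C[bl&reg]-O;print(1000*np.percentile(q@ex,[2,98]),1000*np.percentile(q@ey,[2,50,98]),1000*np.percentile(q[:,2],[5,50,95]))
print(G)
w=np.arctan2(.866*np.sin(-.57),np.cos(-.57))
th0=yaw+w+np.pi;print('target th',th0)
s=st()
t=G.copy();t[2]=.16
th=plan(t,-(th0-.5925),10)
```

```text
[-7.2722 40.1161] [10.0417 48.7226 82.2883] [41.9156 43.1349 44.2065]
[ 0.5414 -0.118   0.0823]
target th 1.655858562297829
t 5.35 V [ 17.1469  14.752  105.741 ] th 0.5923605810549972 q7 -0.5736267611253303 gap -0.00010662799472997544 F [ 1.3387 -0.9808  2.1267] T [-0.016  -0.069  -0.0123]
{"x":-0.16,"y":-1.07,"z":-0.54,"yaw":-0.106}, {"x":-0.05,"y":-1.08,"z":-0.54,"yaw":-0.106}, {"x":0.07,"y":-1.08,"z":-0.54,"yaw":-0.106}, {"x":0.18,"y":-1.07,"z":-0.54,"yaw":-0.106}, {"x":0.29,"y":-1.05,"z":-0.54,"yaw":-0.106}, {"x":0.40,"y":-1.01,"z":-0.54,"yaw":-0.106}, {"x":0.51,"y":-0.96,"z":-0.54,"yaw":-0.106}, {"x":0.61,"y":-0.90,"z":-0.54,"yaw":-0.106}, {"x":0.70,"y":-0.83,"z":-0.54,"yaw":-0.106}, {"x":0.78,"y":-0.75,"z":-0.54,"yaw":-0.106}
end th 1.6557191433528264
```

Call:
{"api": "servo_tool", "payload": {"increments": [{"x": -0.15,"y": -1.05,"z": -1.2,"yaw": -0.106},{"x": -0.05,"y": -1.1,"z": -1.2,"yaw": -0.106},{"x": 0.05,"y": -1.1,"z": -1.2,"yaw": -0.106},{"x": 0.2,"y": -1.1,"z": -1.2,"yaw": -0.106},{"x": 0.3,"y": -1.05,"z": -0.6,"yaw": -0.106},{"x": 0.4,"y": -1.0,"z": 0,"yaw": -0.106},{"x": 0.5,"y": -0.95,"z": 0,"yaw": -0.106},{"x": 0.6,"y": -0.9,"z": 0,"yaw": -0.106},{"x": 0.7,"y": -0.85,"z": 0,"yaw": -0.106},{"x": 0.8,"y": -0.75,"z": 0,"yaw": -0.106}], "fingers": -0.1, "squeeze": 25}}

```text
time_s: 6.18
tool_pos: [0.5397, -0.1169, 0.1569]
tool_rot: [[-0.087, 0.996, 0.001], [0.996, 0.087, -0.0], [-0.001, 0.001, -1.0]]
contact_force: [-0.3, -0.1, -0.6]
finger_gap: 0.0385
```

Run:
```python
from h import *
st();shot('wrist','w5');st()
```

```text
t 6.1833 V [-92.0551  -2.3741 156.9268] th 1.657538722892898 q7 0.24875134002325364 gap 0.038469141530751184 F [-0.2859 -0.1238 -0.5798] T [ 0.0438 -0.0114 -0.0077]
t 6.2333 V [-94.5709  -2.39   156.7021] th 1.6652903996220523 q7 0.25355628597665475 gap 0.03845962598621562 F [-2.0371  2.5134 -0.1499] T [0.0715 0.1384 0.0092]
```

View pics/w5.png

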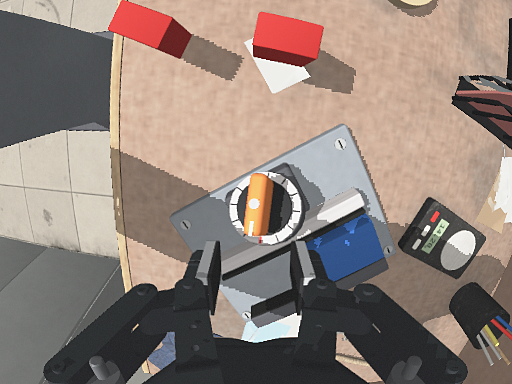

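The bar at (255,205) is lined up between the fingers at (208,270) and (298,270). I descend and grip.

Call:
{"api": "servo_tool", "payload": {"increments": [{"x": 0,"y": 0,"z": 1.2,"yaw": 0},{"x": 0,"y": 0,"z": 1.5,"yaw": 0},{"x": 0,"y": 0,"z": 1.5,"yaw": 0},{"x": 0,"y": 0,"z": 1.3,"yaw": 0},{"x": 0,"y": 0,"z": 1,"yaw": 0},{"x": 0,"y": 0,"z": 0.7,"yaw": 0},{"x": 0,"y": 0,"z": 0.4,"yaw": 0},{"x": 0,"y": 0,"z": 0,"yaw": 0},{"x": 0,"y": 0,"z": 0,"yaw": 0},{"x": 0,"y": 0,"z": 0,"yaw": 0}]}}

```text
time_s: 7.07
tool_pos: [0.5406, -0.117, 0.0809]
tool_rot: [[-0.082, 0.997, 0.001], [0.997, 0.082, -0.0], [-0.0, 0.001, -1.0]]
contact_force: [-1.0, -0.0, 0.7]
finger_gap: 0.0385
```

Run:
```python
from h import *
st();shot('wrist','w6')
```

```text
t 7.0667 V [-91.4622  -1.6931  80.8777] th 1.652393818497262 q7 0.24285784807384772 gap 0.038452083547850034 F [-0.964  -0.0258  0.6768] T [-0.0127  0.04    0.0026]
```

View pics/w6.png

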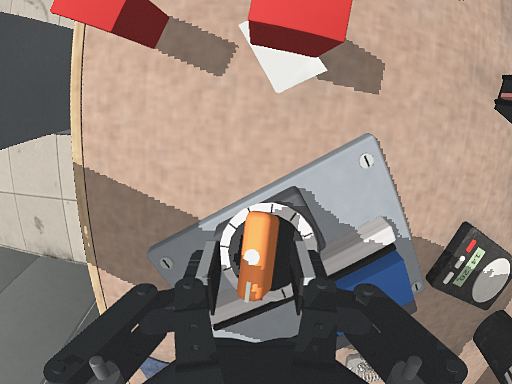

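The bar is centred between the pads. I close and begin turning clockwise.

Call:
{"api": "servo_tool", "payload": {"increments": [{"x": 0,"y": 0,"z": 0,"yaw": 0},{"x": 0,"y": 0,"z": 0,"yaw": 0},{"x": 0,"y": 0,"z": 0,"yaw": 0},{"x": 0,"y": 0,"z": 0,"yaw": 0},{"x": 0,"y": 0,"z": 0,"yaw": 0},{"x": 0,"y": 0,"z": 0,"yaw": 0.04},{"x": 0,"y": 0,"z": 0,"yaw": 0.04},{"x": 0,"y": 0,"z": 0,"yaw": 0.04},{"x": 0,"y": 0,"z": 0,"yaw": 0.04},{"x": 0,"y": 0,"z": 0,"yaw": 0.04}], "fingers": -1, "squeeze": 30}}

```text
time_s: 7.95
tool_pos: [0.5411, -0.1165, 0.0813]
tool_rot: [[0.118, 0.993, 0.002], [0.993, -0.118, -0.0], [0.0, 0.002, -1.0]]
contact_force: [-0.8, 1.0, 5.4]
finger_gap: 0.0156
```

Run:
```python
from h import *
st();shot('wrist','w7');shot('side','s7')
```

```text
t 7.95 V [-91.5826  -0.9965  81.2548] th 1.4523463479350114 q7 0.07205805019894396 gap 0.015638545583384376 F [-0.834   0.9866  5.4179] T [ 0.3494 -0.4418  0.4824]
```

View pics/w7.png

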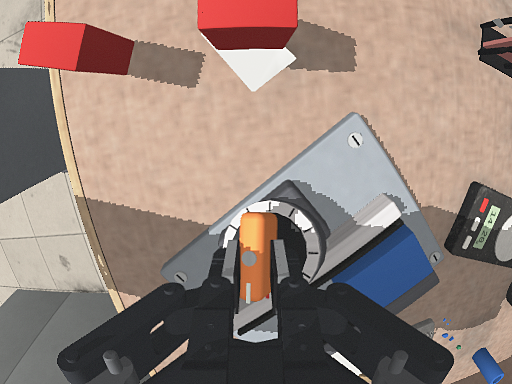

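The knob turns with the gripper. I continue.

Call:
{"api": "servo_tool", "payload": {"increments": [{"x": 0,"y": 0,"z": 0,"yaw": 0.06},{"x": 0,"y": 0,"z": 0,"yaw": 0.06},{"x": 0,"y": 0,"z": 0,"yaw": 0.06},{"x": 0,"y": 0,"z": 0,"yaw": 0.06},{"x": 0,"y": 0,"z": 0,"yaw": 0.06},{"x": 0,"y": 0,"z": 0,"yaw": 0.06},{"x": 0,"y": 0,"z": 0,"yaw": 0.06},{"x": 0,"y": 0,"z": 0,"yaw": 0.06},{"x": 0,"y": 0,"z": 0,"yaw": 0.06},{"x": 0,"y": 0,"z": 0,"yaw": 0.06}]}}

```text
time_s: 8.88
tool_pos: [0.5411, -0.1157, 0.0821]
tool_rot: [[0.658, 0.753, 0.002], [0.753, -0.658, 0.001], [0.002, 0.001, -1.0]]
contact_force: [-5.9, 4.1, 15.8]
finger_gap: 0.016
```

```bash
cat >> h.py <<'E'
def Ta(s):
    T=s['wrist_torque'];return T@a
E
python3 - <<'E'
from h import *
s=st();print('T.a',Ta(s));shot('wrist','w8')
E
```

```text
t 8.8833 V [-92.2804  -0.5506  82.1113] th 0.8527793304099227 q7 -0.436683079972846 gap 0.015960136936116788 F [-5.9159  4.111  15.8164] T [0.6179 0.2852 0.3983]
T.a 0.2909137088819529
```

View pics/w8.png

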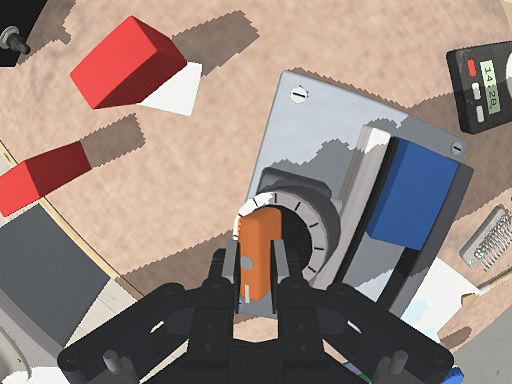

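Call:
{"api": "servo_tool", "payload": {"increments": [{"x": 0,"y": 0,"z": -0.1,"yaw": 0.06},{"x": 0,"y": 0,"z": -0.1,"yaw": 0.06},{"x": 0,"y": 0,"z": 0,"yaw": 0.06},{"x": 0,"y": 0,"z": 0,"yaw": 0.06},{"x": 0,"y": 0,"z": 0,"yaw": 0.06},{"x": 0,"y": 0,"z": 0,"yaw": 0.06},{"x": 0,"y": 0,"z": 0,"yaw": 0.06},{"x": 0,"y": 0,"z": 0,"yaw": 0.06},{"x": 0,"y": 0,"z": 0,"yaw": 0.06},{"x": 0,"y": 0,"z": 0,"yaw": 0.06}]}}

```text
time_s: 9.77
tool_pos: [0.5394, -0.1152, 0.0839]
tool_rot: [[0.968, 0.249, -0.001], [0.249, -0.968, 0.003], [-0.0, -0.003, -1.0]]
contact_force: [-8.6, 3.8, 18.7]
finger_gap: 0.0156
```

Run:
```python
from h import *
s=st();print('T.a',Ta(s));shot('wrist','w9')
```

```text
t 9.7667 V [-93.6349  -1.6997  83.9072] th 0.25208367778087604 q7 -0.9440979800964595 gap 0.015571977173014494 F [-8.6325  3.8106 18.7036] T [0.8353 1.3608 0.2763]
T.a 0.5709583992336568
```

View pics/w9.png

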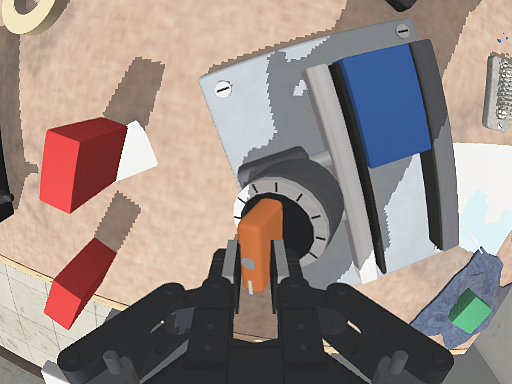

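Call:
{"api": "servo_tool", "payload": {"increments": [{"x": 0,"y": 0,"z": 0,"yaw": 0.06},{"x": 0,"y": 0,"z": 0,"yaw": 0.06},{"x": 0,"y": 0,"z": 0,"yaw": 0.06},{"x": 0,"y": 0,"z": 0,"yaw": 0.06},{"x": 0,"y": 0,"z": 0,"yaw": 0.06},{"x": 0,"y": 0,"z": 0,"yaw": 0.06},{"x": 0,"y": 0,"z": 0,"yaw": 0},{"x": 0,"y": 0,"z": 0,"yaw": 0},{"x": 0,"y": 0,"z": 0,"yaw": 0},{"x": 0,"y": 0,"z": 0,"yaw": 0}]}}

```text
time_s: 10.65
tool_pos: [0.539, -0.1146, 0.0837]
tool_rot: [[0.994, -0.105, -0.002], [-0.105, -0.994, 0.004], [-0.002, -0.004, -1.0]]
contact_force: [-7.9, 6.7, 19.8]
finger_gap: 0.0158
```

Run:
```python
from h import *
s=st();print('T.a',Ta(s),s['qpos']);shot('wrist','w10')
```

```text
t 10.65 V [-94.3861  -1.6366  83.7225] th -0.10507071580502127 q7 -1.243779581650885 gap 0.015778870770192875 F [-7.8881  6.6946 19.7586] T [1.0351 1.6018 0.0284]
T.a 0.40055261315141377 [-0.1742  0.5213  0.4265  1.9342 -0.311   0.753  -1.2438]
```

View pics/w10.png

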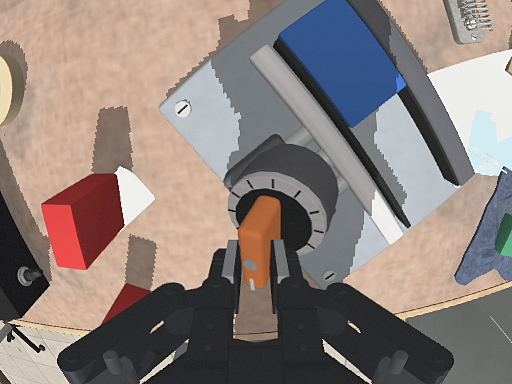

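The bar is now about 1.6 rad on and the jaw is near the block. I regrasp with a half turn so joint 7 has range left for tightening.

Call:
{"api": "servo_tool", "payload": {"increments": [{"x": 0,"y": 0,"z": 0,"yaw": 0},{"x": 0,"y": 0,"z": 0,"yaw": 0},{"x": 0,"y": 0,"z": 0,"yaw": 0},{"x": 0,"y": 0,"z": -0.8,"yaw": 0},{"x": 0,"y": 0,"z": -1.2,"yaw": 0},{"x": 0,"y": 0,"z": -1.5,"yaw": 0},{"x": 0,"y": 0,"z": -1.5,"yaw": 0},{"x": 0,"y": 0,"z": -1.5,"yaw": -0.06},{"x": 0,"y": 0,"z": -1.0,"yaw": -0.11},{"x": 0,"y": 0,"z": -0.5,"yaw": -0.11}], "fingers": -0.1}}

```text
time_s: 11.53
tool_pos: [0.5412, -0.1175, 0.1651]
tool_rot: [[0.984, 0.177, 0.003], [0.177, -0.984, -0.001], [0.003, 0.001, -1.0]]
contact_force: [-0.1, 0.2, -0.2]
finger_gap: 0.0388
```

Call:
{"api": "servo_tool", "payload": {"increments": [{"x": 0,"y": 0,"z": 0,"yaw": -0.11},{"x": 0,"y": 0,"z": 0,"yaw": -0.11},{"x": 0,"y": 0,"z": 0,"yaw": -0.11},{"x": 0,"y": 0,"z": 0,"yaw": -0.11},{"x": 0,"y": 0,"z": 0,"yaw": -0.11},{"x": 0,"y": 0,"z": 0,"yaw": -0.11},{"x": 0,"y": 0,"z": 0,"yaw": -0.11},{"x": 0,"y": 0,"z": 0,"yaw": -0.11},{"x": 0,"y": 0,"z": 0,"yaw": -0.11},{"x": 0,"y": 0,"z": 0,"yaw": -0.11}]}}

```text
time_s: 12.37
tool_pos: [0.5402, -0.1175, 0.1634]
tool_rot: [[0.289, 0.957, 0.001], [0.957, -0.289, -0.001], [-0.0, 0.001, -1.0]]
contact_force: [-0.4, 0.3, -0.5]
finger_gap: 0.0383
```

Run:
```python
from h import *
s=st();shot('wrist','w11')
```

```text
t 12.3667 V [-91.3087  -2.2388 163.4232] th 1.2776692820145186 q7 -0.05242052229178305 gap 0.03828689240281973 F [-0.3662  0.3417 -0.4911] T [ 0.0541 -0.0301  0.0401]
```

View pics/w11.png

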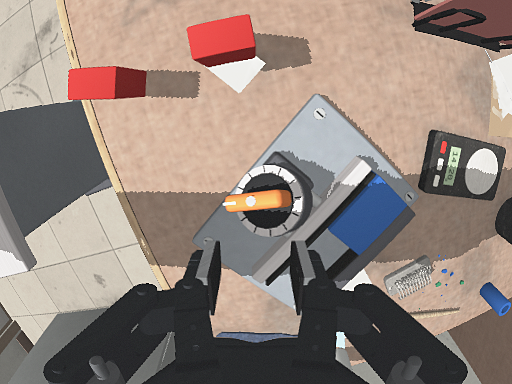

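```bash
cat >> h.py <<'E'
def knob(f):
    z=np.load(f"pics/{f}.npz");p,d,pos,R=z['p'],z['d'],z['pos'],z['R'];C=wcloud(d,pos,R);H=hsv(p)
    K=np.stack([(C-G)@u_,(C-G)@ey,(C-G)@a],-1)*1000
    rr=np.hypot(K[...,0],K[...,1])
    o=(cv2.inRange(H,(5,120,80),(24,255,255))>0)&(K[...,2]>9)&(K[...,2]<17)&(rr<30)
    r=cv2.minAreaRect(K[o][:,:2].astype(np.float32));print('bar',o.sum(),r)
    red=(((H[...,0]<6)|(H[...,0]>172))&(H[...,1]>110)&(H[...,2]>60))&(K[...,2]<-12)&(K[...,2]>-40)&(rr>20)&(rr<36)
    if red.sum(): q=K[red].mean(0);print('red',red.sum(),q,'ang',np.arctan2(q[1],q[0]))
    wh=(H[...,1]<60)&(H[...,2]>130)&(K[...,2]>9)&(K[...,2]<17)&(rr<26)&(rr>9)
    if wh.sum(): q=np.median(K[wh],0);print('white',wh.sum(),q,'ang',np.arctan2(q[1],q[0]))
    return K
E
python3 - <<'E'
from h import *
knob('w5');knob('w11')
E
```

```text
bar 874 ((-0.6114721298217773, 0.4519844055175781), (13.657831192016602, 47.008338928222656), 56.840728759765625)
red 13 [ 22.1122 -15.3549 -23.4467] ang -0.6069653990512147
white 59 [14.1726 -9.9248 12.5505] ang -0.6109140443236776
bar 803 ((-0.7726020812988281, 0.35172271728515625), (45.97486877441406, 13.663055419921875), 49.50412368774414)
white 37 [-12.6898 -13.5576  12.8838] ang -2.3231423001701335
```

Call:
{"api": "servo_tool", "payload": {"increments": [{"x": 0,"y": 0,"z": 0,"yaw": -0.112},{"x": 0,"y": 0,"z": 0,"yaw": -0.112},{"x": 0,"y": 0,"z": 0,"yaw": -0.112},{"x": 0,"y": 0,"z": 0,"yaw": -0.112},{"x": 0,"y": 0,"z": 0,"yaw": -0.112},{"x": 0,"y": 0,"z": 0,"yaw": -0.112},{"x": 0,"y": 0,"z": 0,"yaw": -0.112},{"x": 0,"y": 0,"z": 0,"yaw": -0.112},{"x": 0,"y": 0,"z": 0,"yaw": -0.112},{"x": 0,"y": 0,"z": 0,"yaw": -0.112}]}}

```text
time_s: 13.25
tool_pos: [0.5401, -0.1175, 0.1631]
tool_rot: [[-0.734, 0.679, 0.001], [0.679, 0.734, -0.001], [-0.001, -0.0, -1.0]]
contact_force: [-0.3, 0.3, -0.3]
finger_gap: 0.0382
```

Call:
{"api": "servo_tool", "payload": {"increments": [{"x": 0,"y": 0,"z": 0.3,"yaw": -0.112},{"x": 0,"y": 0,"z": 0.6,"yaw": -0.112},{"x": 0,"y": 0,"z": 0.6,"yaw": -0.112},{"x": 0,"y": 0,"z": 0.6,"yaw": -0.112},{"x": 0,"y": 0,"z": 0.6,"yaw": -0.11},{"x": 0,"y": 0,"z": 0,"yaw": 0},{"x": 0,"y": 0,"z": 0,"yaw": 0},{"x": 0,"y": 0,"z": 0,"yaw": 0},{"x": 0,"y": 0,"z": 0,"yaw": 0},{"x": 0,"y": 0,"z": 0,"yaw": 0}]}}

```text
time_s: 14.08
tool_pos: [0.5403, -0.117, 0.1359]
tool_rot: [[-0.982, 0.191, 0.001], [0.191, 0.982, -0.0], [-0.001, -0.0, -1.0]]
contact_force: [-0.2, -0.0, 0.1]
finger_gap: 0.0383
```

Run:
```python
from h import *
s=st();shot('wrist','w12');knob('w12')
```

```text
t 14.0833 V [-91.674   -1.9005 135.8512] th 2.9490311499297204 q7 1.4703319378353876 gap 0.038271791408109566 F [-0.2424 -0.021   0.1105] T [ 0.007   0.0297 -0.0005]
bar 991 ((-1.0510730743408203, -0.3013324737548828), (47.022666931152344, 13.56014633178711), 49.836769104003906)
red 16 [-19.1893 -21.2729 -22.9321] ang -2.304745700581576
white 69 [-13.6826 -13.6443  12.8175] ang -2.3575968570292165
```

View pics/w12.png

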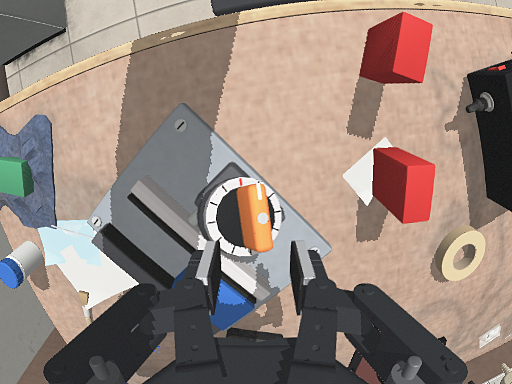

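Aligned again. The red line (240,183) and white line (261,187) are at equal angles, so there is no slip yet. I descend and grip.

Call:
{"api": "servo_tool", "payload": {"increments": [{"x": 0,"y": 0,"z": 1,"yaw": 0},{"x": 0,"y": 0,"z": 1.3,"yaw": 0},{"x": 0,"y": 0,"z": 1.3,"yaw": 0},{"x": 0,"y": 0,"z": 1,"yaw": 0},{"x": 0,"y": 0,"z": 0.5,"yaw": 0},{"x": 0,"y": 0,"z": 0.3,"yaw": 0},{"x": 0,"y": 0,"z": 0,"yaw": 0},{"x": 0,"y": 0,"z": 0,"yaw": 0},{"x": 0,"y": 0,"z": 0,"yaw": 0},{"x": 0,"y": 0,"z": 0,"yaw": 0}]}}

```text
time_s: 14.97
tool_pos: [0.5405, -0.117, 0.0819]
tool_rot: [[-0.982, 0.19, 0.001], [0.19, 0.982, -0.0], [-0.001, 0.0, -1.0]]
contact_force: [0.2, -0.8, -0.4]
finger_gap: 0.0384
```

Call:
{"api": "servo_tool", "payload": {"increments": [{"x": 0,"y": 0,"z": 0,"yaw": 0},{"x": 0,"y": 0,"z": 0,"yaw": 0},{"x": 0,"y": 0,"z": 0,"yaw": 0},{"x": 0,"y": 0,"z": 0,"yaw": 0},{"x": 0,"y": 0,"z": 0,"yaw": 0},{"x": 0,"y": 0,"z": 0,"yaw": 0.03},{"x": 0,"y": 0,"z": 0,"yaw": 0.03},{"x": 0,"y": 0,"z": 0,"yaw": 0.03},{"x": 0,"y": 0,"z": 0,"yaw": 0.03},{"x": 0,"y": 0,"z": 0,"yaw": 0.03}], "fingers": -1, "squeeze": 45}}

```text
time_s: 15.8
tool_pos: [0.5413, -0.1149, 0.0833]
tool_rot: [[-0.943, 0.334, 0.002], [0.334, 0.943, 0.001], [-0.002, 0.002, -1.0]]
contact_force: [-4.0, 5.8, 14.4]
finger_gap: 0.015
```

Run:
```python
from h import *
s=st();print(Ta(s));shot('wrist','w13');knob('w13')
```

```text
t 15.8 V [-92.8418   0.1004  83.2903] th 2.801493147723951 q7 1.3274139855881024 gap 0.014955673059281341 F [-4.0467  5.8273 14.4443] T [0.7502 0.5329 0.1587]
0.1492988191639233
bar 1703 ((-1.0598058700561523, -0.4679679870605469), (47.12419891357422, 13.49421215057373), 36.41569519042969)
red 25 [-23.5348 -16.9422 -23.1713] ang -2.5176490630654706
white 241 [-12.5984 -12.301   13.1277] ang -2.3681371528140245
```

View pics/w13.png

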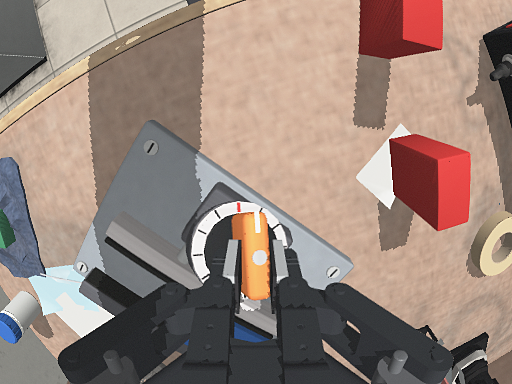

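Red (239,207) and the bar can both be read while gripping: -2.52 and -2.51. I turn on, watching both.

Call:
{"api": "servo_tool", "payload": {"increments": [{"x": 0,"y": 0,"z": 0,"yaw": 0.04},{"x": 0,"y": 0,"z": 0,"yaw": 0.04},{"x": 0,"y": 0,"z": 0,"yaw": 0.04},{"x": 0,"y": 0,"z": 0,"yaw": 0.04},{"x": 0,"y": 0,"z": 0,"yaw": 0.04},{"x": 0,"y": 0,"z": 0,"yaw": 0.04},{"x": 0,"y": 0,"z": 0,"yaw": 0.04},{"x": 0,"y": 0,"z": 0,"yaw": 0.04},{"x": 0,"y": 0,"z": 0,"yaw": 0.04},{"x": 0,"y": 0,"z": 0,"yaw": 0.04}]}}

```text
time_s: 16.68
tool_pos: [0.5409, -0.1149, 0.0834]
tool_rot: [[-0.738, 0.674, 0.002], [0.674, 0.738, 0.001], [-0.0, 0.002, -1.0]]
contact_force: [-4.9, 4.8, 11.4]
finger_gap: 0.0131
```

Run:
```python
from h import *
s=st();print(Ta(s));shot('wrist','w14');knob('w14')
```

```text
t 16.6833 V [-93.0749  -0.2329  83.3768] th 2.401311941653063 q7 0.9859569435340965 gap 0.01312878311647024 F [-4.9103  4.7686 11.4328] T [0.4949 0.7735 0.1506]
0.3134179324563289
bar 1778 ((-1.1747074127197266, -0.5120954513549805), (47.39081573486328, 13.706777572631836), 12.20449447631836)
red 21 [-27.533  -10.4651 -23.1608] ang -2.778363207853739
white 235 [-11.6832  -4.6798  13.1293] ang -2.760602752035096
```

The collar has stopped at -2.78 and the bar is at -2.93, so slip has begun (0.15). I turn on.

Call:
{"api": "servo_tool", "payload": {"increments": [{"x": 0,"y": 0,"z": 0,"yaw": 0.05},{"x": 0,"y": 0,"z": 0,"yaw": 0.05},{"x": 0,"y": 0,"z": 0,"yaw": 0.05},{"x": 0,"y": 0,"z": 0,"yaw": 0.05},{"x": 0,"y": 0,"z": 0,"yaw": 0.05},{"x": 0,"y": 0,"z": 0,"yaw": 0.05},{"x": 0,"y": 0,"z": 0,"yaw": 0.05},{"x": 0,"y": 0,"z": 0,"yaw": 0.05},{"x": 0,"y": 0,"z": 0,"yaw": 0.05},{"x": 0,"y": 0,"z": 0,"yaw": 0.05}]}}

```text
time_s: 17.57
tool_pos: [0.5416, -0.1147, 0.0828]
tool_rot: [[-0.325, 0.946, 0.003], [0.946, 0.325, 0.001], [0.0, 0.003, -1.0]]
contact_force: [-2.0, 4.8, 7.7]
finger_gap: 0.0129
```

Run:
```python
from h import *
s=st();print(Ta(s));shot('wrist','w15');knob('w15')
```

```text
t 17.5667 V [-92.8172   0.406   82.767 ] th 1.9021258255155762 q7 0.5610977195956093 gap 0.012891311061461977 F [-2.042   4.7867  7.6831] T [ 0.9555 -0.5079  0.7772]
0.19582047343563933
bar 1670 ((-0.9738540649414062, 1.3703622817993164), (14.286176681518555, 47.37019729614258), 80.0073471069336)
red 22 [-27.004  -10.0197 -23.1504] ang -2.7862924799359114
white 233 [-11.6158   3.9646  12.9041] ang 2.8126804746044662
```

View pics/w15.png

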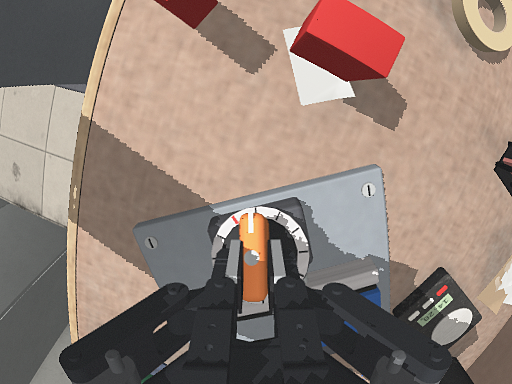

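Slip is now about 0.53–0.68 (red -2.79, bar -3.32). I turn 0.4 more to land mid-window.

Call:
{"api": "servo_tool", "payload": {"increments": [{"x": 0,"y": 0,"z": 0,"yaw": 0.05},{"x": 0,"y": 0,"z": 0,"yaw": 0.05},{"x": 0,"y": 0,"z": 0,"yaw": 0.05},{"x": 0,"y": 0,"z": 0,"yaw": 0.05},{"x": 0,"y": 0,"z": 0,"yaw": 0.05},{"x": 0,"y": 0,"z": 0,"yaw": 0.05},{"x": 0,"y": 0,"z": 0,"yaw": 0.05},{"x": 0,"y": 0,"z": 0,"yaw": 0.05},{"x": 0,"y": 0,"z": 0,"yaw": 0},{"x": 0,"y": 0,"z": 0,"yaw": 0}]}}

```text
time_s: 18.45
tool_pos: [0.5413, -0.1138, 0.0837]
tool_rot: [[0.066, 0.998, 0.002], [0.998, -0.066, 0.003], [0.003, 0.002, -1.0]]
contact_force: [-5.7, 7.2, 18.4]
finger_gap: 0.0129
```

Run:
```python
from h import *
s=st();print(Ta(s));shot('wrist','w16');knob('w16')
```

```text
t 18.45 V [-93.7525   0.6682  83.7415] th 1.5045408949510932 q7 0.22395591003566998 gap 0.012876485300594738 F [-5.6925  7.1579 18.4481] T [1.6307 0.584  0.5706]
0.28162155351156726
bar 1582 ((0.039188385009765625, 1.8916912078857422), (15.086939811706543, 47.30339813232422), 58.71232223510742)
red 21 [-27.0314 -10.1253 -23.3007] ang -2.783193398075446
white 194 [-13.5422  10.8671  12.8957] ang 2.4653527382016778
```

Slip is about 0.9–1.0 rad, in the middle of 0.52–1.57. I release and rise.

Call:
{"api": "servo_tool", "payload": {"increments": [{"x": 0,"y": 0,"z": 0,"yaw": 0},{"x": 0,"y": 0,"z": 0,"yaw": 0},{"x": 0,"y": 0,"z": 0,"yaw": 0},{"x": 0,"y": 0,"z": 0,"yaw": 0},{"x": 0,"y": 0,"z": -0.8,"yaw": 0},{"x": 0,"y": 0,"z": -1.2,"yaw": 0},{"x": 0,"y": 0,"z": -1.5,"yaw": 0},{"x": 0,"y": 0,"z": -1.5,"yaw": 0},{"x": 0,"y": 0,"z": -1.5,"yaw": 0},{"x": 0,"y": 0,"z": -1.5,"yaw": 0}], "fingers": -0.1}}

```text
time_s: 19.33
tool_pos: [0.5402, -0.1172, 0.1632]
tool_rot: [[0.07, 0.998, 0.001], [0.998, -0.07, -0.0], [-0.0, 0.001, -1.0]]
contact_force: [0.3, -0.1, 0.7]
finger_gap: 0.0386
```

Call:
{"api": "servo_tool", "payload": {"increments": [{"x": 0,"y": 0,"z": -1.5,"yaw": 0},{"x": 0,"y": 0,"z": -1.5,"yaw": 0},{"x": 0,"y": 0,"z": -1,"yaw": 0},{"x": 0,"y": 0,"z": 0,"yaw": 0},{"x": 0,"y": 0,"z": 0,"yaw": 0},{"x": 0,"y": 0,"z": 0,"yaw": 0},{"x": 0,"y": 0,"z": 0,"yaw": 0},{"x": 0,"y": 0,"z": 0,"yaw": 0},{"x": 0,"y": 0,"z": 0,"yaw": 0},{"x": 0,"y": 0,"z": 0,"yaw": 0}]}}

```text
time_s: 20.17
tool_pos: [0.5396, -0.1169, 0.2007]
tool_rot: [[0.07, 0.998, -0.001], [0.998, -0.07, 0.0], [0.0, -0.001, -1.0]]
contact_force: [-0.8, 0.3, -0.4]
finger_gap: 0.0384
```

Run:
```python
from h import *
s=st();p,d=shot('wrist','w17');knob('w17')
z=np.load("pics/w17.npz");C=wcloud(d,z['pos'],z['R']);H=hsv(p)
bl=cv2.inRange(H,(100,120,40),(125,255,255))>0
m=bl&(np.hypot(*(C[...,:2]-O[:2]-.045*ey[:2]-.017*ex[:2]).transpose(2,0,1))<.07)
q=C[m]-O;print(m.sum(),1000*np.percentile(q@ex,[2,98]),1000*np.percentile(q@ey,[2,50,98]),1000*np.percentile(q[:,2],[5,50,95]))
shot('scene','sc17')
```

```text
t 20.1667 V [-92.122   -2.3857 200.7333] th 1.5007467423447496 q7 0.17899569630388398 gap 0.03839554457233941 F [-0.7908  0.331  -0.4167] T [-0.0032 -0.0266 -0.001 ]
bar 616 ((-0.6410713195800781, 0.4604520797729492), (13.850557327270508, 47.35751724243164), 72.23784637451172)
red 10 [-24.1486 -16.1288 -23.3113] ang -2.5527377716576227
white 38 [-18.5875   5.8361  12.7839] ang 2.8373592202170532
2458 [-5.94   42.1596] [ 9.8858 45.4239 80.9661] [41.0223 43.1251 44.2535]
```

View pics/w17.png

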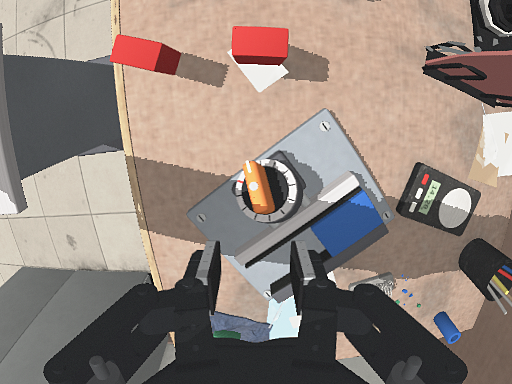

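View pics/sc17.png

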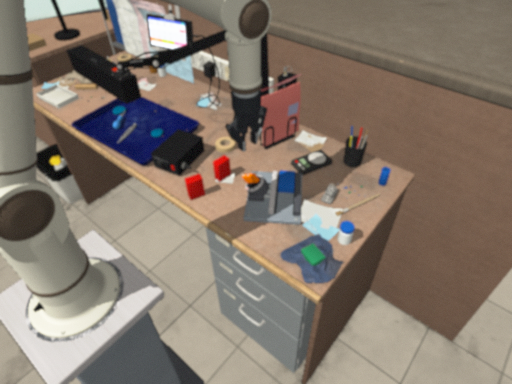

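After release the bar is at -3.45 and the red line at -2.55, so slip is about 0.90 rad. The collar eased back 0.23. The block lies flat against the jaws, and the bystanders are where they were. I hand in.

```bash
python3 -c "
from rig import robot
print(robot.hand_in())"
```

```text
the job is handed in; nothing more can be done
None
```

I tipped the blue block over along the jaws, away from the robot, and it lies flat. I then turned the orange knob clockwise in two grasps until the clutch slipped, let go, and handed in at about 20 s of the 72 s.

Last checks, after letting go:
- **Slip:** I measured about 0.90 rad between the knob's white line and the collar's red line, within the 0.52 to 1.57 allowed. With the knob still gripped, the bar gave 0.91 and the white line 1.03. After release the two readings agreed.
- **Collar:** it eased back 0.23 rad on release, inside the 0.25 allowed.
- **Block:** it lies flat with its top at about 43 mm, against 44 expected. The pictures show it between the closed jaws.
- **Bystanders:** the talc jar and green wax stand where they were in the scene view. The tape roll looks in place too; I did not measure any of the three.
- **Forces:** readings at the end of each move stayed below about 22 N. I did not log the values within moves.

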